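# Draw a spacer out of a heater pocket with sprung tongs

## Task

Take the green-handled sprung tongs from their blue stand and use them, never the fingers, to grip the orange-headed spacer deep in the narrow pocket of the heater's floating block (find the opening by feel or sight) and draw it out of its spring clip, squeezing firmly enough that it does not slip but without crushing it or forcing the tongs against the heater. Set the spacer upright and fully home in the small white one-place holder, then put the tongs back upright in their stand and let go. Leave the small bottles and the gauze where they are.

Things in the scene. Friction and masses are not known exactly. Their poses are not given: they have to be found in the camera images.
- tongs: Sprung tongs standing upright in their stand, tips down, 123 mm tall, 150 g. Origin midway between the tips at their lower end; z up, y the line along which the tips close. Tips and shanks (z 0 to 80 mm): 18 mm wide in x, 4 mm thick in y, gap 22 mm when open (30 mm over their outsides). The arms slide parallel on a black core 16x12 mm between them, z 93 to 123 mm.
- tongs_grip (a point): midway between the two green grip plates of the tongs, 98 mm above the tips; axes as the tongs. Plates: 22 mm wide in x, 36 mm tall (18 mm above and below here), outer faces 36 mm apart when open. Width over plates and tip gap shrink alike: 31 mm over the plates gives a 17 mm gap (25 mm over the tips), 26 mm shuts the tips on the spacer.
- jaw_left (a joint): inward travel of the +y arm of the tongs, m: 0 open, 0.0025 at a 17 mm gap, 0.005 when shut on the spacer, 0.008 at its stop. Its spring pushes the plate outward with 4 N per mm: 10 N at 0.0025, 20 N at 0.005; what is squeezed beyond that presses the spacer.
- jaw_right (a joint): inward travel of the -y arm of the tongs, same meaning and same spring
- spacer: Pillar 8 mm in x, 12 mm in y, 40 mm tall, about 18 to 40 g, bare metal with an orange head (upper 14 mm). Origin at the centre of its underside, z up, sides along its x and y. At the start it stands on the pocket's floor, its top 30 mm below the mouth, sides parallel to the pocket, held by a sprung clip.
- spacer_top (a point): centre of the spacer's top face. Grip the orange head (top 14 mm) on its y sides (12 mm apart) with the tongs. The tips should press it harder than the clip does (over 12 N a side, so over 32 N on the tongs); more than 45 N a side (65 N on the tongs) crushes it.
- heater: White dry-block heater, fixed, 110x110 mm, 80 mm tall, control panel on its own -x side, aluminium block on top. Origin at the centre of its underside. The deep pocket is in the middle; small round holes are empty. The tongs may press on the heater with no more than 20 N. Behind it a beige box hangs on a cable, fixed, at x 0.58 to 0.66, y 0.07 to 0.17, z 0.27 to 0.37 m: keep the wrist clear of it.
- pocket (a point): where the pocket's mouth should be centred, above the spacer, at the top face of the block; axes as the heater. Pocket 20.5 mm in x, 29 mm in y, mouth bevelled 1.2 mm. The block floats in the housing: the real pocket lies 0 to 5.5 mm to either side of here along x (exact in y). That is not measured: find it by feel or sight. It stays put under less than 25 N.
- pocket_floor (a point): centre of the pocket's floor, 70 mm below the mouth, 10 mm above the worktop. Collars and two sprung steel clip noses stand 12.5 mm high round the spacer's foot; the noses press its x sides with about 8 N each: 8 to 13 N of pull draws it up, 13 mm of lift frees it. Only tips at a gap of 13 to 20 mm, with y along the pocket's y, go in, 44 mm or so deep.
- tongs_stand: Blue stand of the tongs, fixed, 50x64x56 mm on a grey foot 64x78 mm. Origin at the centre of its underside. Well 24 mm in its x by 35 mm in its y, 46 mm deep (floor at z 10 mm), in which the tongs' tips stand on the floor, tongs' y along the well's y.
- holder: Small white one-place holder, fixed, 42x42 mm foot, 24 mm tall, with a square well 16x16 mm, sides along its own x and y. Origin at the centre of its underside.
- holder_floor (a point): centre of the floor of the holder's well, 4 mm above the worktop, 20 mm below the well's rim
- dropper_blue: Bystander: small blue-labelled dropper bottle with a black teat, 21 mm wide, 77 mm tall. Origin at the centre of its underside.
- gauze_pack: Bystander: stack of white gauze pads, 35x35x21 mm. Origin at the centre of its underside.
- antiserum_2: Bystander: small white dropper bottle with red cap, 25 mm wide, 64 mm tall. Origin at the centre of its underside.
Mind the look-alikes: they are no part of the job. Of the things like the tongs, leave any that is pink or red; of the rest the smaller one is meant.

How it is judged:
By the outcome, as a careful person would: the job done as asked, in the order asked, and still so for the second after the job is handed in, with the robot touching nothing.
It also fails if it takes over 72 s, if anything falls off the work surface, if the arm or the gripper's body presses on something with over 40 N, if the wrist force passes 120 N, or if a joint passes its speed limit or range.

## Robot

A 6-joint arm with a two-finger parallel gripper is mounted at the origin on the work surface; the furniture and walls round the work are solid. World frame = base frame: x ahead of the robot, y to its left, z up, the work surface at z = 0. Lengths are in m, angles in rad, forces in N, time in s.
With the tool pointing down it reaches from about 0.3 to 0.775 m from the base axis. Payload 14.6 kg.
Tool frame: the origin (TCP) lies at the very end of the fingers, on their centre line; the grasp point (between the pads) lies 19 mm behind it; z points along the fingers, y is the line along which they close (so a half turn about z gives the same grasp; the last joint's range is limited). The gripper opens to 94 mm and grips with 3 to 60 N. Pads are 16 mm wide; open, the fingers measure 119 mm over their backs; the gripper's body (75 mm by 177 mm) begins 78 mm behind the grasp point.
Start: joints at [-0.067, 0.3, 1.521, -0, 1.321, -0.067], TCP at [0.55, -0, 0.205] pointing down, gripper open.
Joint ranges: [-3.03, 3.03], [-0.79, 2.21], [0.23, 2.52], [-1.04, 4.18], [0, 3.07], [-2.55, 2.55]. Speed limits (rad/s): [2.22, 2.22, 2.57, 3.14, 3.14, 3.14].

## Interface

Orientations are given as [roll, pitch, yaw] about the fixed x, y, z axes, in that order (R = Rz(yaw) Ry(pitch) Rx(roll)).
In Python, from station import ctrl gives the robot as it stands.
- The arm moves only by the tool move_arm, never from a script. Its argument "increments" is a list of rows, each a list of 7 numbers: the opening, from 0 (shut) to 1 (fully open), then the shift along the tool's x, y, z in units of 50 mm (1.0 is 50 mm), then the turn, a rotation vector about the tool's x, y, z in rad. In form: [[claw, tx, ty, tz, rx, ry, rz], ...]. A call has 1 to 20 rows; each row shifts and turns the commanded pose from where the row before left it, along the tool's axes as they then stand; what a row does not reach is not made up. A row lasts 1/10 s, in which the tool goes at most 50 mm and 8.59 degrees, less where a joint would pass 70% of its speed; a pose out of reach is approached as far as the arm can. A call is refused whole if a number of a shift passes 1 or a number of a turn 0.15, either way. A call with a gripper value outside its range is refused whole. The fingers move at their own pace and stop on an object; "force" is the grip in N (left out, the last holds). Time passes only in rows, so rows that do not move let the fingers close. It gives the time, the measured TCP pose, the force, the opening and the grip force at its end, in the units of the state.
- ctrl.get_obs(): the state, without advancing time (a new reading comes with each control period).
- ctrl.camera(name): name is "scene" or "side" or "wrist"; returns a dict with "color" (480x640x3 uint8, blue, green, red), "K" (3x3 intrinsics, pixels), "distortion" ([k1, k2, p1, p2, k3] as OpenCV has them; the pictures are not rectified), "pose" (4x4, takes a point from camera to world coordinates); the wrist camera has in their place "tool_from_camera" (4x4, takes a point from camera to tool coordinates, whose origin is the TCP and whose axes are the flange's). Camera axes: x right, y down, z forward; pixel columns grow to the right and rows downward; lengths in m; the calibration is good to about 2 mm. A picture is of the moment at which its call begins: read the wrist's pose just before it. There is no depth.
- ctrl.hand_in(): hands the job in; it is judged then, once.
Trained networks look in a picture, given as the dict that the camera call returned (one of the last four; its "shot" number tells which), for a name from the list of things; names that differ only in an ending like _2 or _b are one class to them, and where a whole thing is asked for, a point or a joint stands for the part that bears it (a point fixed in the world has none). Each returns a list of dicts, best first, with "conf" (0 to 1); they miss things now and then, are a little off and sometimes report something else, mostly with a low value. They report only what shows in the picture. A call takes as long as a camera call. They do not tell look-alikes from the thing itself.
- ctrl.cut_out(name, picture): "mask" (480x640 bool, what is visible of it) and "centre" ([row, column] in pixels, amid what is visible of it).
The state is a dict: "time_s": time; "qpos": joint angles; "joint_vel": joint speeds; "tau": joint torques, N m; "ee_pos": TCP position; "eef_rot": TCP orientation; "force": force on the tool from outside, world axes, zero at the start; "moment": the same for the moment, N m; "grip_width": finger opening in m; "grip_force": force on a finger pad.
Only numpy, scipy, OpenCV 4.12 (cv2) and the standard library are available. Lean on these libraries where they do the work, as an engineer would, in place of code of your own. Each camera call takes 0.05 s, during which the arm holds its last target. There are 200 camera calls.

## Working session

There is one attempt and no reset: what is moved stays moved. The work goes in short steps, Python scripts to look and compute and a tool call to move; the robot and the scene stay as the last step left them, time stands still between calls to the robot, and variables do not carry over. Pictures are saved under pics/ and viewed, at most 10 in all, crops included, and the job is handed in when it is done.

Besides the shell and the picture viewer there is one more tool, called as name([rows], argument=value, ...), one row to a line, values as JSON. move_arm: Moves the arm, as the interface text tells. Its arguments: {"type":"object","properties":{"increments":{"type":"array","items":{"type":"array","items":{"type":"number"}}},"force":{"type":"number"}},"required":["increments"]}

```bash
ls; mkdir -p pics; cat > h.py <<'E'
import numpy as np,cv2
from station import ctrl
def cast(pic,uv,z,T=None):
    "pixels (u,v) -> world points on plane z"
    uv=np.array(uv,float).reshape(-1,1,2)
    n=cv2.undistortPoints(uv,np.array(pic["K"],float),np.array(pic["distortion"],float)).reshape(-1,2)
    T=np.array(pic["pose"]) if T is None else T
    d=np.c_[n,np.ones(len(n))]@T[:3,:3].T; o=T[:3,3]
    return o+d*((z-o[2])/d[:,2])[:,None]
def proj(pic,P,T=None):
    T=np.array(pic["pose"]) if T is None else T
    W=np.linalg.inv(T)
    return cv2.projectPoints(np.array(P,float).reshape(-1,1,3),cv2.Rodrigues(W[:3,:3])[0],W[:3,3],np.array(pic["K"],float),np.array(pic["distortion"],float))[0].reshape(-1,2)
def wristT(pic,o):
    from scipy.spatial.transform import Rotation as R
    T=np.eye(4);T[:3,:3]=R.from_euler('xyz',o["eef_rot"]).as_matrix();T[:3,3]=o["ee_pos"]
    return T@np.array(pic["tool_from_camera"])
E
python3 - <<'E'
from h import *
o=ctrl.get_obs();print(o)
for c in ["scene","side","wrist"]:
    p=ctrl.camera(c);cv2.imwrite(f"pics/{c}0.png",p["color"]);print(c,p.get("pose",p.get("tool_from_camera")))
    for n in ["tongs","spacer","heater","tongs_stand","holder","dropper_blue","gauze_pack"]:
        print(n,[(round(d["conf"],2),np.round(d["centre"]).tolist(),int(d["mask"].sum())) for d in ctrl.cut_out(n,p)])
E
```

```text
pics
{'time_s': 0.0, 'qpos': array([-6.66313643e-02,  3.00458212e-01,  1.52157870e+00, -5.57919143e-07,
        1.32068785e+00, -6.65723782e-02]), 'joint_vel': array([-4.81495914e-04, -1.35021750e-03,  1.08889118e-03, -1.00407068e-03,
       -2.31458313e-05,  5.75947988e-04]), 'tau': array([-1.53750298e-03, -5.31805658e+01, -3.52735734e+01,  7.07558286e-02,
        2.43994006e-02, -4.79655944e-05]), 'ee_pos': array([ 5.49741310e-01, -3.06801333e-06,  2.04894405e-01]), 'eef_rot': array([-3.14046302e+00, -7.47722604e-05,  1.57073744e+00]), 'force': array([ 0.36344455,  0.05926844, -0.21756774]), 'moment': array([ 0.03580599, -0.01104028,  0.06225932]), 'grip_force': 0.0, 'grip_width': 0.09393110784497878}
scene [[ 0.66197409 -0.50554601  0.55336564 -0.11903109]
 [-0.7492522  -0.42634964  0.50680086 -0.2954096 ]
 [-0.02028391 -0.75009947 -0.66101388  0.79066101]
 [ 0.          0.          0.          1.        ]]
tongs [(0.62, [224.0, 277.0], 806), (0.6, [201.0, 304.0], 473), (0.57, [177.0, 286.0], 230)]
spacer []
heater [(0.72, [278.0, 381.0], 3602)]
tongs_stand [(0.78, [228.0, 304.0],
[... 500 characters left out ...]
heater [(0.61, [239.0, 358.0], 1627), (0.45, [277.0, 289.0], 957)]
tongs_stand [(0.92, [277.0, 290.0], 1006)]
holder [(0.47, [222.0, 368.0], 36)]
dropper_blue [(0.65, [282.0, 367.0], 253)]
gauze_pack [(0.65, [232.0, 403.0], 127), (0.56, [280.0, 290.0], 934)]
wrist [[ 4.43872711e-05 -9.65329690e-01 -2.61033691e-01  7.59993931e-02]
 [ 9.99999923e-01 -5.88148222e-05  3.87547528e-04 -1.70344583e-03]
 [-3.89463785e-04 -2.61033688e-01  9.65329613e-01 -1.78886347e-01]
 [ 0.00000000e+00  0.00000000e+00  0.00000000e+00  1.00000000e+00]]
tongs []
spacer [(0.43, [120.0, 237.0], 134)]
heater [(0.69, [114.0, 231.0], 17062)]
tongs_stand []
holder [(0.9, [279.0, 298.0], 1162)]
dropper_blue []
gauze_pack []
```

```bash
python3 - <<'E'
import cv2,numpy as np
a=cv2.imread("pics/scene0.png")[130:400,180:540];b=cv2.imread("pics/side0.png")[170:350,190:450]
a=cv2.resize(a,(533,400));b=cv2.resize(b,(0,0),fx=400/180*.0+1.55,fy=1.55)
cv2.imwrite("pics/a.png",cv2.resize(cv2.imread("pics/scene0.png")[130:400,180:540],(800,600)))
cv2.imwrite("pics/b.png",cv2.resize(cv2.imread("pics/side0.png")[170:350,190:430],(800,600)))
E
```

```text
(no output)
```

View pics/a.png

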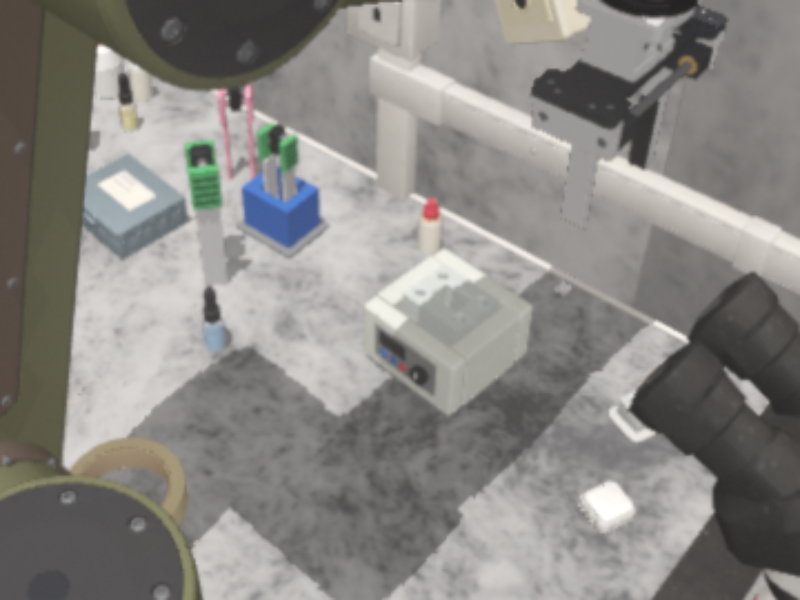

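View pics/b.png

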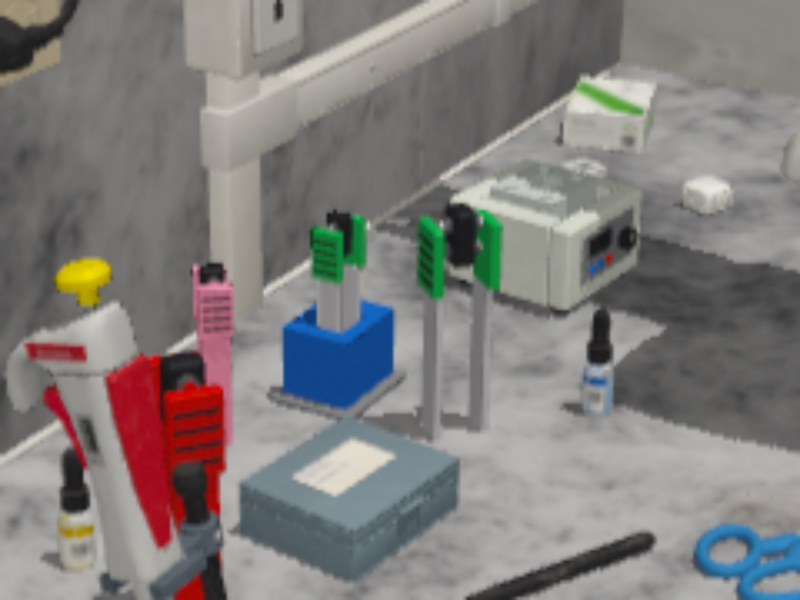

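View pics/wrist0.png

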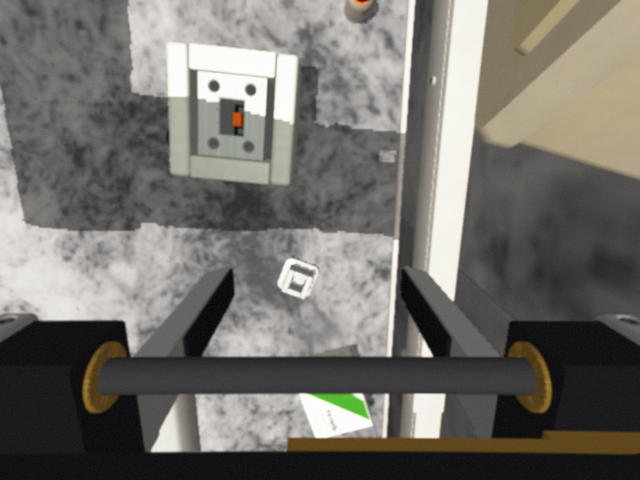

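The green candidates are the tongs in the blue stand, at scene px (304,201) and side px (289,251), and a bigger free-standing green pair at scene (273,224) and side (332,255). The pink pair is at scene (286,177), and a red pair shows in the side view. The pair in the blue stand is the smaller green one, so it is the one meant. The wrist view shows the heater pocket with the orange head at (237,119) and the holder at (298,279).

```bash
python3 - <<'E'
from h import *
from scipy.optimize import minimize
sc=ctrl.camera("scene");sd=ctrl.camera("side");o=ctrl.get_obs();w=ctrl.camera("wrist")
def box(x,y,a,lx,ly,z0,z1):
    c,s=np.cos(a),np.sin(a)
    return [[x+c*u*lx/2-s*v*ly/2,y+s*u*lx/2+c*v*ly/2,z] for u in(-1,1) for v in(-1,1) for z in(z0,z1)]
def fit(views,dims,x0):
    def cost(p,full=False):
        t=0
        for pic,m,T in views:
            h=cv2.convexHull(proj(pic,box(*p,*dims),T).astype(np.float32))
            r=np.zeros(m.shape,np.uint8);cv2.fillConvexPoly(r,np.round(h*16).astype(np.int32),1,shift=4)
            t+=1-(r&m).sum()/max(1,(r|m).sum())
        return t
    best=None
    for a in np.arange(-90,90,15):
        s=np.array([x0[0],x0[1],np.radians(a)])
        q=minimize(cost,s,method="Nelder-Mead",options=dict(initial_simplex=[s,s+[.01,0,0],s+[0,.01,0],s+[0,0,.15]],xatol=1e-5,fatol=1e-5))
        if best is None or q.fun<best.fun-1e-3:best=q
    return best
def blue(pic):
    h=cv2.cvtColor(pic["color"],cv2.COLOR_BGR2HSV)
    m=cv2.inRange(h,(105,150,60),(125,255,255));n,l,s,c=cv2.connectedComponentsWithStats(m)
    return (l==1+s[1:,4].argmax()).astype(np.uint8)
ms,md=blue(sc),blue(sd);print(ms.sum(),md.sum())
def hull(m):
    r=np.zeros(m.shape,np.uint8);c=cv2.convexHull(np.argwhere(m)[:,::-1].astype(np.int32));cv2.fillConvexPoly(r,c,1);return r
c=lambda m:np.argwhere(m)[:,::-1].mean(0)
print("rough",cast(sc,c(ms),.04),cast(sd,c(md),.04))
q=fit([(sc,hull(ms),None),(sd,hull(md),None)],(.05,.064,.010,.056),cast(sc,c(ms),.04)[0][:2]);print("stand",q.x,np.degrees(q.x[2]),q.fun)
T=wristT(w,o)
mh=ctrl.cut_out("heater",w)[0]["mask"].astype(np.uint8);mo=ctrl.cut_out("holder",w)[0]["mask"].astype(np.uint8)
q=fit([(w,hull(mh),T)],(.11,.11,0,.08),cast(w,c(mh),.08,T)[0][:2]);print("heater",q.x,np.degrees(q.x[2]),q.fun)
q=fit([(w,hull(mo),T)],(.042,.042,0,.004),cast(w,c(mo),.0,T)[0][:2]);print("holder",q.x,np.degrees(q.x[2]),q.fun)
print("mask",[ (np.argwhere(m).min(0),np.argwhere(m).max(0)) for m in(mh,mo)])
print("orange",cast(w,[(237,119)],.05,T))
E
```

```text
103 771
rough [[0.51334503 0.34230351 0.04      ]] [[0.49786987 0.35621739 0.04      ]]
stand [0.51097287 0.3344192  0.05836227] 3.343911921604993 0.7720252906845224
heater [ 0.47755603  0.09424568 -1.67231866] -95.8168012405224 0.07255720551709555
holder [ 0.52453709 -0.08027918 -0.41660075] -23.86946459680825 0.0815850815850816
mask [(array([ 41, 167]), array([185, 301])), (array([257, 278]), array([297, 318]))]
orange [[0.47448441 0.0965968  0.05      ]]
```

move_arm([
  [1,0,-0.8,0,0,0,0],
  [1,0,-0.8,0,0,0,0],
  [1,0.5,0,0,0,0,0],
  [1,0,0,0,0,0,0],
  [1,0,0,0,0,0,0],
])

```text
time_s: 1.95
ee_pos: [0.4702, 0.0251, 0.2057]
eef_rot: [3.141, 0.0, 1.572]
force: [0.1, -0.3, -0.2]
grip_width: 0.094
grip_force: 0.0
```

```bash
python3 - <<'E'
from h import *
o=ctrl.get_obs();w=ctrl.camera("wrist");np.save("o1.npy",o);np.save("w1.npy",w)
print(o["ee_pos"],o["eef_rot"],w["K"],w["distortion"])
T=wristT(w,o)
h=cv2.cvtColor(w["color"],cv2.COLOR_BGR2HSV);m=cv2.inRange(h,(3,150,80),(18,255,255))
u=proj(w,[[.478,.094,.08]],T)[0];print(u)
yy,xx=np.where(m>0);k=(abs(xx-u[0])<60)&(abs(yy-u[1])<60);print(k.sum(),xx[k].mean(),yy[k].mean(),cast(w,[(xx[k].mean(),yy[k].mean())],.05,T))
x,y=np.round(u).astype(int);y0=max(0,y-100);x0=x-130
c=w["color"][y0:y0+200,x0:x0+260];print(x0,y0)
cv2.imwrite("pics/c.png",cv2.resize(c,None,fx=3,fy=3,interpolation=cv2.INTER_CUBIC))
E
```

```text
[0.47022642 0.02505706 0.20566583] [3.14104381e+00 1.40797990e-04 1.57179745e+00] [[341.25567724   0.         316.74325124]
 [  0.         341.25567724 234.56755645]
 [  0.           0.           1.        ]] [0.01903505 0.         0.         0.         0.        ]
[327.55093799 150.61393275]
113 322.0265486725664 146.5929203539823 [[0.47367675 0.09699321 0.05      ]]
198 51
```

View pics/c.png

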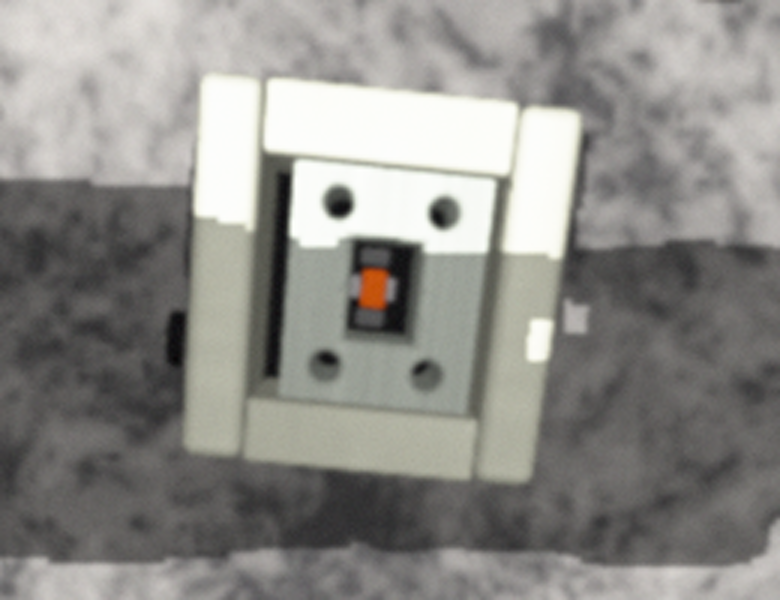

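move_arm([
  [1,0.8,0,-0.3,0,0,0],
  [1,0.8,-0.0,-0.3,0,0,0],
  [1,0.8,0.2,-0.2,0,0,0],
  [1,0.8,0.2,0,0,0,0],
  [1,0.8,0.2,0,0,0,0],
  [1,0.8,0,0,0,0,0],
  [1,0,0,0,0,0,0],
  [1,0,0,0,0,0,0],
])

```text
time_s: 2.8
ee_pos: [0.5002, 0.2649, 0.2448]
eef_rot: [-3.141, 0.001, 1.572]
force: [-0.3, -1.0, 0.1]
grip_width: 0.0941
grip_force: 0.0
```

```bash
python3 - <<'E'
from h import *
o=ctrl.get_obs();w=ctrl.camera("wrist");np.save("o2.npy",o);np.save("w2.npy",w)
print(o["time_s"],o["ee_pos"],o["eef_rot"]);cv2.imwrite("pics/d.png",w["color"])
E
```

```text
2.8 [0.50024073 0.26494503 0.24475264] [-3.14064962e+00  6.65886361e-04  1.57177339e+00]
```

View pics/d.png

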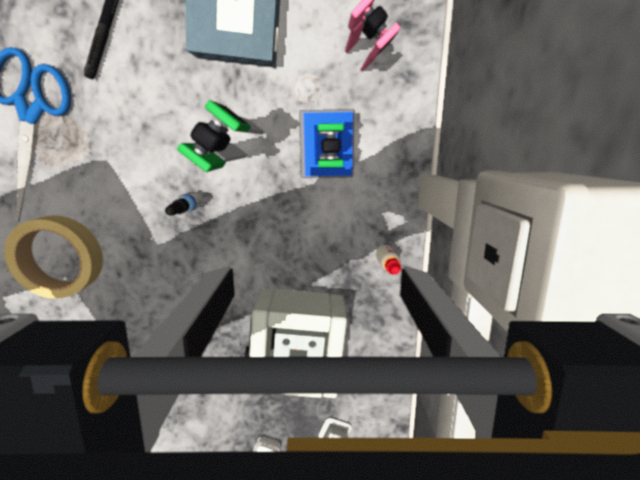

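The wrist view shows the blue stand at about (328,145), with the green plates at (330,128) and (330,163). Their closing line is close to world y. The bigger green pair is at (212,137) and the pink pair at (372,33); I leave both alone.

```bash
python3 - <<'E'
from h import *
o=np.load("o2.npy",allow_pickle=True).item();w=np.load("w2.npy",allow_pickle=True).item();T=wristT(w,o)
h=cv2.cvtColor(w["color"],cv2.COLOR_BGR2HSV)
roi=np.zeros(h.shape[:2],np.uint8);roi[95:190,285:370]=1
b=cv2.inRange(h,(100,120,60),(125,255,255))*roi
g=cv2.inRange(h,(50,120,60),(85,255,255))*roi
R=lambda m:cv2.minAreaRect(np.argwhere(m>0)[:,::-1].astype(np.float32))
q=cv2.boxPoints(R(b));P=cast(w,q,.056,T);print("stand rect",q.round(),P.round(4)[:,:2].tolist(),P.mean(0))
print([np.linalg.norm(P[i]-P[i-1]) for i in range(4)],[np.degrees(np.arctan2(*(P[i]-P[i-1])[1::-1])) for i in range(4)])
n,l,s,c=cv2.connectedComponentsWithStats(g)
for i in range(1,n):
    if s[i,4]>20: 
        r=R(l==i);bx=cv2.boxPoints(r);print(r,cast(w,[c[i]],.126,T),cast(w,bx,.126,T)[:,:2].round(4).tolist())
o=np.load("o1.npy",allow_pickle=True).item();w=np.load("w1.npy",allow_pickle=True).item();T=wristT(w,o)
f=lambda L,z:cast(w,[(198+a/3-.33,51+b/3-.33) for a,b in L],z,T)
pk=f([(350,240),(422,243),(412,342),(345,335)],.08);print("pocket",pk.round(4),pk.mean(0))
hs=f([(202,75),(580,110),(532,482),(185,453)],.08);print("heater",hs.round(4),hs.mean(0),[np.degrees(np.arctan2(*(hs[i]-hs[i-1])[1::-1])) for i in range(4)])
bl=f([(293,160),(497,178),(470,415),(278,397)],.08);print("block",bl.round(4),bl.mean(0))
E
```

```text
stand rect [[304. 112.]
 [352. 112.]
 [352. 175.]
 [304. 175.]] [[0.4855, 0.3703], [0.5342, 0.3703], [0.536, 0.3072], [0.4849, 0.3071]] [0.51013251 0.33870249 0.056     ]
[np.float64(0.06313789410242227), np.float64(0.04869979712764392), np.float64(0.06314532322625993), np.float64(0.05111206078060571)] [np.float64(89.4771781960638), np.float64(0.031954300257066665), np.float64(-88.33372765073823), np.float64(-179.9508969383091)]
((330.0, 127.5), (7.0, 26.0), 90.0) [[0.50960037 0.35298511 0.126     ]] [[0.4987, 0.3554], [0.5202, 0.3554], [0.5203, 0.3498], [0.4987, 0.3498]]
((330.0, 163.0), (8.0, 24.0), 90.0) [[0.51000598 0.3239515  0.126     ]] [[0.4996, 0.3271], [0.52, 0.3271], [0.5201, 0.3204], [0.4996, 0.3204]]
pocket [[0.4666 0.1105 0.08  ]
 [0.4871 0.1097 0.08  ]
 [0.4846 0.0821 0.08  ]
 [0.4651 0.0841 0.08  ]] [0.47583905 0.09656883 0.08      ]
heater [[0.4263 0.1532 0.08  ]
 [0.5298 0.1445 0.08  ]
 [0.5216 0.0406 0.08  ]
 [0.417  0.0493 0.08  ]] [0.47366991 0.09691685 0.08      ] [np.float64(84.90585830462358), np.float64(-4.812072799559391), np.float64(-94.55122990878498), np.float64(175.21004458831086)]
block [[0.4507 0.1317 0.08  ]
 [0.5077 0.127  0.08  ]
 [0.5022 0.0608 0.08  ]
 [0.4452 0.0661 0.08  ]] [0.47646628 0.09640161 0.08      ]
```

move_arm([
  [1,0,0,0,0,0,-0.15],
  [1,0,0,0,0,0,-0.15],
  [1,0,0,0,0,0,-0.15],
  [1,0,0,0,0,0,-0.15],
  [1,0,0,0,0,0,-0.15],
  [1,0,0,0,0,0,-0.15],
  [1,0,0,0,0,0,-0.15],
  [1,0,0,0,0,0,-0.15],
  [0.8,0,0,0,0,0,-0.15],
  [0.8,0,0,0,0,0,-0.15],
  [0.8,-0.2,0.7,0.3,0,0,-0.07],
  [0.8,0,0.77,0.6,0,0,0],
  [0.8,0,0,0,0,0,0],
  [0.8,0,0,0,0,0,0],
])

```text
time_s: 4.25
ee_pos: [0.5127, 0.3367, 0.2001]
eef_rot: [-3.141, -0.001, 3.14]
force: [-0.0, -0.6, 0.2]
grip_width: 0.0752
grip_force: 0.0
```

```bash
python3 - <<'E'
from h import *
o=ctrl.get_obs();w=ctrl.camera("wrist");T=wristT(w,o)
print(o["time_s"],o["ee_pos"],o["eef_rot"])
h=cv2.cvtColor(w["color"],cv2.COLOR_BGR2HSV)
u=proj(w,[[.51,.3385,.126]],T)[0];print(u)
g=cv2.inRange(h,(50,120,60),(85,255,255))
n,l,s,c=cv2.connectedComponentsWithStats(g)
for i in range(1,n):
    if s[i,4]>40:
        bx=cv2.boxPoints(cv2.minAreaRect(np.argwhere(l==i)[:,::-1].astype(np.float32)));print(s[i],bx.round().tolist(),cast(w,bx,.126,T)[:,:2].round(4).tolist())
cv2.imwrite("pics/e.png",w["color"])
E
```

```text
4.25 [0.51272477 0.33667061 0.20005002] [-3.14075155e+00 -9.11262373e-04  3.14029742e+00]
[319.05307977 242.57252818]
[289  66  33  48 700] [[286.0, 105.0], [313.0, 65.0], [327.0, 75.0], [300.0, 114.0]] [[0.41, 0.3153], [0.385, 0.3346], [0.391, 0.3441], [0.4164, 0.3249]]
[334 109  37  40 570] [[333.0, 143.0], [362.0, 106.0], [372.0, 114.0], [343.0, 151.0]] [[0.4355, 0.3482], [0.411, 0.3683], [0.4165, 0.3757], [0.4413, 0.3557]]
[334 219   8  36 251] [[334.0, 219.0], [341.0, 219.0], [341.0, 254.0], [334.0, 254.0]] [[0.4914, 0.3498], [0.4914, 0.3551], [0.5193, 0.3556], [0.5193, 0.3502]]
[296 220   9  35 242] [[295.0, 220.0], [303.0, 220.0], [304.0, 254.0], [297.0, 254.0]] [[0.4923, 0.3204], [0.492, 0.3263], [0.5192, 0.3271], [0.5195, 0.321]]
```

View pics/e.png

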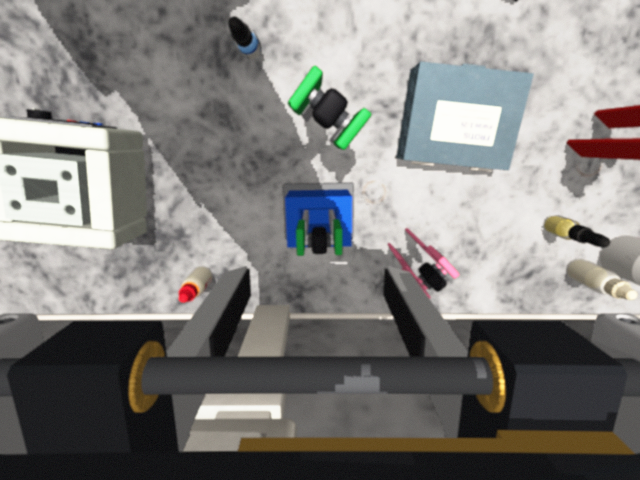

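The tongs sit centred between the open fingers at px (319,238). The pink pair at (432,268) is clear of them. I'm descending.

move_arm([
  [0.8,0.07,0.03,0.6,0,0,0],
  [0.8,0,0,0.7,0,0,0],
  [0.8,0,0,0.6,0,0,0],
  [0.8,0,0,0.32,0,0,0],
  [0.8,0,0,0,0,0,0],
  [0.34,0,0,0,0,0,0],
  [0.34,0,0,0,0,0,0],
  [0.34,0,0,0,0,0,0],
  [0.34,0,0,0,0,0,0],
  [0.34,0,0,0,0,0,0],
], force=10)

```text
time_s: 5.3
ee_pos: [0.5091, 0.3393, 0.0898]
eef_rot: [3.141, 0.0, 3.141]
force: [0.7, -0.2, -0.2]
grip_width: 0.0387
grip_force: 0.0
```

move_arm([
  [0,0,0,0,0,0,0],
  [0,0,0,0,0,0,0],
  [0,0,0,0,0,0,0],
  [0,0,0,0,0,0,0],
], force=11)

```text
time_s: 5.7
ee_pos: [0.5091, 0.3394, 0.0897]
eef_rot: [3.141, 0.0, 3.141]
force: [0.1, 2.1, 2.7]
grip_width: 0.0304
grip_force: 11.0
```

move_arm([
  [0,0,0,-0.3,0,0,0],
  [0,0,0,-0.5,0,0,0],
  [0,0,0,-0.5,0,0,0],
  [0,0,0,-0.5,0,0,0],
  [0,0.0,-0.3,-0.3,0,0,0],
  [0,0.1,-0.6,0,0,0,0],
  [0,0.1,-0.7,0,0,0,0],
  [0,0.1,-0.7,0,0,0,0],
  [0,0.1,-0.7,0,0,0,0],
  [0,0.1,-0.6,0,0,0,0],
  [0,0.1,-0.6,0,0,0,0],
  [0,0.08,-0.5,0,0,0,0.084],
  [0,0,-0.15,0.2,0,0,0],
  [0,0,0,0.1,0,0,0],
  [0,0,0,0,0,0,0],
  [0,0,0,0,0,0,0],
])

```text
time_s: 7.3
ee_pos: [0.4742, 0.0976, 0.1794]
eef_rot: [3.142, -0.0, 3.059]
force: [-0.5, -0.3, -1.5]
grip_width: 0.0299
grip_force: 11.0
```

```bash
python3 - <<'E'
from h import *
o=ctrl.get_obs();w=ctrl.camera("wrist");np.save("o3.npy",o);np.save("w3.npy",w);T=wristT(w,o)
print({k:o[k] for k in("time_s","ee_pos","eef_rot","force","grip_width","grip_force")})
c=w["color"][140:300,210:420]
cv2.imwrite("pics/f.png",cv2.resize(c,None,fx=3.75,fy=3.75,interpolation=cv2.INTER_CUBIC))
E
```

```text
{'time_s': 7.3, 'ee_pos': array([0.47419732, 0.09763784, 0.17936164]), 'eef_rot': array([ 3.14159166e+00, -4.62150282e-04,  3.05866661e+00]), 'force': array([-0.47687038, -0.31361952, -1.47283093]), 'grip_width': 0.02993865393578864, 'grip_force': 10.985767543315887}
```

View pics/f.png

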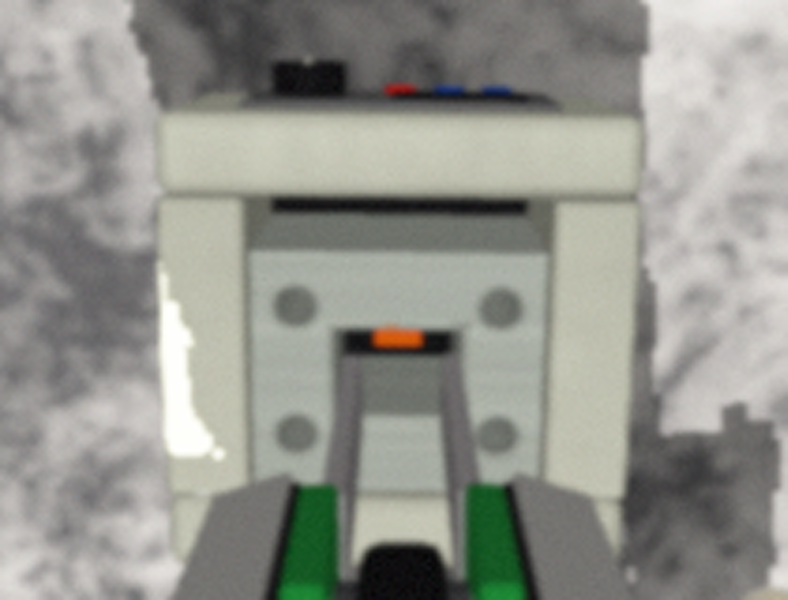

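```bash
python3 - <<'E'
from h import *
o=np.load("o3.npy",allow_pickle=True).item();w=np.load("w3.npy",allow_pickle=True).item();T=wristT(w,o)
F=np.linalg.inv(T@np.linalg.inv(np.array(w["tool_from_camera"])))
f=lambda L,z:(np.c_[cast(w,[(210+a/3.75-.37,140+b/3.75-.37) for a,b in L],z,T),np.ones(len(L))]@F.T)[:,:3].round(4)
print("pocket near/far/left/right",f([(400,330),(400,413),(337,345),(462,345)],.08).tolist())
print("tips front l/r",f([(347,355),(452,355)],.1).tolist())
print("block near/far,l,r",f([(400,251),(400,492),(250,340),(546,340)],.08).tolist())
print("spacer l/r near",f([(372,338),(424,338),(400,329),(400,348)],.05).tolist())
c=w["color"][140:300,210:420].astype(int)
print(c[85:118,107].sum(1)//3); 
E
```

```text
pocket near/far/left/right [[0.0082, -0.0004, 0.0994], [-0.0113, -0.0004, 0.0994], [0.0048, -0.0145, 0.0994], [0.0048, 0.0136, 0.0994]]
tips front l/r [[0.0079, -0.0115, 0.0794], [0.0078, 0.0105, 0.0794]]
block near/far,l,r [[0.0262, -0.0004, 0.0994], [-0.0305, -0.0004, 0.0993], [0.0059, -0.034, 0.0994], [0.0059, 0.0324, 0.0994]]
spacer l/r near [[-0.0013, -0.0073, 0.1294], [-0.0013, 0.0056, 0.1294], [0.001, -0.0004, 0.1294], [-0.0039, -0.0004, 0.1294]]
[171 164 143 125 110 104  94  65  40  60  93 108 107 108 109 110 112 111
 112 108 109 110 110 111 115 129 156 169 174 171 165 165 166]
```

The tips sit over the mouth and are within about 1 mm of the pocket in both axes. The pocket's near edge is at crop row 330, its far edge at 413, and the tip fronts at 355. I'll nudge them and lower slowly.

move_arm([
  [0,-0.014,0,0.2,0,0,0],
  [0,0,0,0.1,0,0,0],
  [0,0,0,0,0,0,0],
  [0,0,0,0.03,0,0,0],
  [0,0,0,0.03,0,0,0],
  [0,0,0,0.03,0,0,0],
  [0,0,0,0.03,0,0,0],
  [0,0,0,0,0,0,0],
])

```text
time_s: 8.15
ee_pos: [0.4748, 0.0967, 0.1583]
eef_rot: [-3.142, -0.0, 3.057]
force: [-0.5, 0.4, -1.9]
grip_width: 0.0301
grip_force: 11.0
```

move_arm([
  [0,0,0,0.03,0,0,0],
  [0,0,0,0.03,0,0,0],
  [0,0,0,0.03,0,0,0],
  [0,0,0,0.03,0,0,0],
  [0,0,0,0.03,0,0,0],
  [0,0,0,0,0,0,0],
])

```text
time_s: 8.75
ee_pos: [0.4748, 0.0967, 0.1507]
eef_rot: [-3.142, -0.0, 3.057]
force: [-0.1, 0.7, -0.7]
grip_width: 0.0297
grip_force: 11.0
```

move_arm([
  [0,0,0,0.06,0,0,0],
  [0,0,0,0.06,0,0,0],
  [0,0,0,0.06,0,0,0],
  [0,0,0,0.06,0,0,0],
  [0,0,0,0.06,0,0,0],
  [0,0,0,0.06,0,0,0],
  [0,0,0,0,0,0,0],
])

```text
time_s: 9.45
ee_pos: [0.4747, 0.0967, 0.1325]
eef_rot: [-3.141, -0.001, 3.057]
force: [-0.5, 0.3, -1.2]
grip_width: 0.0301
grip_force: 11.0
```

move_arm([
  [0,0,0,0.05,0,0,0],
  [0,0,0,0.05,0,0,0],
  [0,0,0,0.05,0,0,0],
  [0,0,0,0.05,0,0,0],
  [0,0,0,0.05,0,0,0],
  [0,0,0,0.04,0,0,0],
  [0,0,0,0,0,0,0],
])

```text
time_s: 10.15
ee_pos: [0.4747, 0.0967, 0.1181]
eef_rot: [-3.141, -0.0, 3.057]
force: [-1.1, -0.3, -1.2]
grip_width: 0.0301
grip_force: 11.0
```

Tip end is about 12 mm below the spacer's top. Squeezing to 46 N, which puts about 26 N a side on the spacer.

move_arm([
  [0,0,0,0,0,0,0],
  [0,0,0,0,0,0,0],
  [0,0,0,0,0,0,0],
  [0,0,0,0,0,0,0],
  [0,0,0,0,0,0,0],
], force=46)

```text
time_s: 10.65
ee_pos: [0.4748, 0.0967, 0.1184]
eef_rot: [-3.142, -0.0, 3.057]
force: [-0.1, 0.6, -4.3]
grip_width: 0.0243
grip_force: 46.0
```

move_arm([
  [0,0,0,-0.04,0,0,0],
  [0,0,0,-0.04,0,0,0],
  [0,0,0,-0.04,0,0,0],
  [0,0,0,-0.04,0,0,0],
  [0,0,0,0,0,0,0],
])

```text
time_s: 11.15
ee_pos: [0.4749, 0.0967, 0.1268]
eef_rot: [3.142, 0.0, 3.057]
force: [-0.5, -0.0, -8.2]
grip_width: 0.024
grip_force: 46.0
```

move_arm([
  [0,0,0,-0.05,0,0,0],
  [0,0,0,-0.05,0,0,0],
  [0,0,0,-0.05,0,0,0],
  [0,0,0,-0.05,0,0,0],
  [0,0,0,-0.1,0,0,0],
  [0,0,0,-0.12,0,0,0],
  [0,0,0,-0.15,0,0,0],
  [0,0,0,-0.15,0,0,0],
  [0,0,0,-0.15,0,0,0],
  [0,0,0,-0.15,0,0,0],
  [0,0,0,-0.2,0,0,0],
  [0,0,0,-0.2,0,0,0],
  [0,0,0,-0.15,0,0,0],
  [0,0,0,0,0,0,0],
])

```text
time_s: 12.55
ee_pos: [0.4753, 0.0968, 0.2061]
eef_rot: [3.141, 0.002, 3.057]
force: [0.1, -0.1, -2.5]
grip_width: 0.0241
grip_force: 46.0
```

```bash
python3 - <<'E'
from h import *
o=ctrl.get_obs();w=ctrl.camera("wrist");np.save("o4.npy",o);np.save("w4.npy",w);T=wristT(w,o)
s=ctrl.camera("scene")
print({k:o[k] for k in("time_s","ee_pos","eef_rot","force","grip_width","grip_force")})
A=cv2.resize(w["color"][160:300,230:405],None,fx=3,fy=3,interpolation=cv2.INTER_CUBIC)
u=proj(s,[o["ee_pos"]])[0].astype(int);print(u)
B=cv2.resize(s["color"][u[1]-20:u[1]+85,u[0]-30:u[0]+34],(256,420),interpolation=cv2.INTER_CUBIC)
cv2.imwrite("pics/g.png",np.hstack([A,B]))
E
```

```text
{'time_s': 12.55, 'ee_pos': array([0.47525471, 0.0967535 , 0.2061458 ]), 'eef_rot': array([3.14120125e+00, 1.76879094e-03, 3.05680174e+00]), 'force': array([ 0.12370491, -0.07987299, -2.46248166]), 'grip_width': 0.024084811001138535, 'grip_force': 45.98651111125946}
[385 213]
```

View pics/g.png

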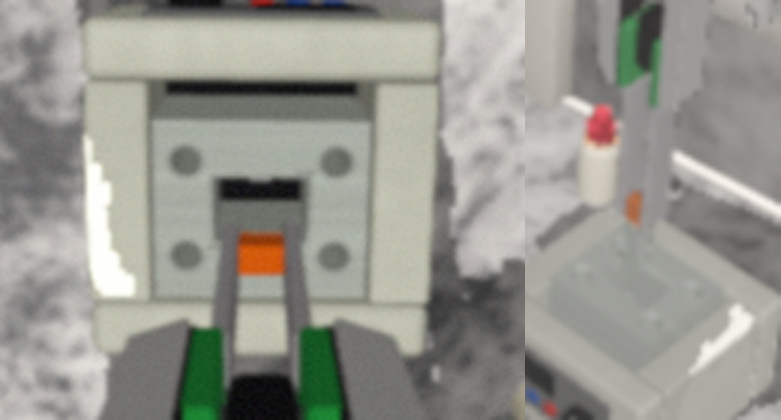

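The spacer is out and held between the tips, with the orange head at crop (261,255). Next I move towards the holder and look at it again.

move_arm([
  [0,0,-0.3,0,0,0,0],
  [0,0,-0.6,0,0,0,0],
  [0,0,-0.6,0,0,0,0],
  [0,-0.2,-0.6,0,0,0,0],
  [0,-0.4,-0.4,0,0,0,0],
  [0,-0.3,-0.1,0,0,0,0],
  [0,0,0,0,0,0,0],
  [0,0,0,0,0,0,0],
  [0,0,0,0,0,0,0],
])

```text
time_s: 13.55
ee_pos: [0.5081, -0.0361, 0.2047]
eef_rot: [3.141, -0.001, 3.057]
force: [0.5, 0.1, -2.0]
grip_width: 0.0235
grip_force: 46.0
```

```bash
python3 - <<'E'
from h import *
o=ctrl.get_obs();w=ctrl.camera("wrist");np.save("o5.npy",o);np.save("w5.npy",w);T=wristT(w,o)
print({k:o[k] for k in("time_s","ee_pos","eef_rot","force","grip_width","grip_force")})
for d in ctrl.cut_out("holder",w):
    m=d["mask"];q=cv2.boxPoints(cv2.minAreaRect(np.argwhere(m)[:,::-1].astype(np.float32)))
    P=cast(w,q,0.004,T);print(d["conf"],d["centre"],m.sum(),P[:,:2].round(4).tolist(),P.mean(0),np.degrees(np.arctan2(*(P[1]-P[0])[1::-1])))
u=proj(w,[[.5245,-.0803,.01]],T)[0].astype(int);print(u)
x0,y0=u-[60,50]
A=cv2.resize(w["color"][y0:y0+100,x0:x0+120],None,fx=5,fy=5,interpolation=cv2.INTER_CUBIC);print(x0,y0)
cv2.imwrite("pics/h.png",A)
t=np.array(o["ee_pos"]);h=cv2.cvtColor(w["color"],cv2.COLOR_BGR2HSV);m=cv2.inRange(h,(3,150,80),(18,255,255));m[:180]=0;m[300:]=0;m[:,:280]=0;m[:,360:]=0
p=np.argwhere(m>0)[:,::-1];print("orange",p.min(0),p.max(0),p.mean(0))
F=np.linalg.inv(T@np.linalg.inv(np.array(w["tool_from_camera"])));Q=cast(w,[p.min(0),p.max(0),p.mean(0)],t[2]-.0797+.0113,T);print((np.c_[Q,np.ones(3)]@F.T)[:,:3].round(4))
E
```

```text
{'time_s': 13.55, 'ee_pos': array([ 0.50807885, -0.03607004,  0.2047231 ]), 'eef_rot': array([ 3.14149699e+00, -6.25626329e-04,  3.05745295e+00]), 'force': array([ 0.51145036,  0.11073091, -2.00351109]), 'grip_width': 0.02350224568793626, 'grip_force': 45.986464619636536}
0.8 [229.9, 278.6] 1247 [[0.5366, -0.1079], [0.4979, -0.0918], [0.5128, -0.0533], [0.5523, -0.0684]] [ 0.52492429 -0.08034742  0.004     ] 157.44796131560136
[278 231]
218 181
orange [309 238] [324 251] [316.5046729  244.57943925]
[[ 0.0079 -0.0059  0.0684]
 [-0.0023  0.0055  0.0684]
 [ 0.0028 -0.0002  0.0684]]
```

View pics/h.png

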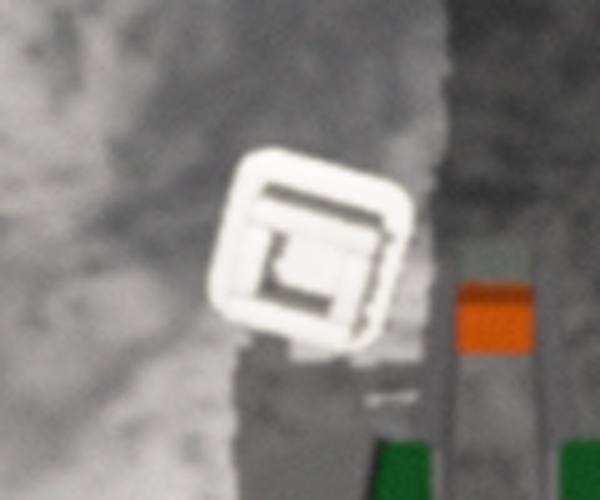

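move_arm([
  [0,-0.2,-0.4,0,0,0,0],
  [0,-0.22,-0.46,0,0,0,0],
  [0,0,0,0,0,0,0.1],
  [0,0,0,0.2,0,0,0.12],
  [0,0,0,0.3,0,0,0.1],
  [0,0,0,0.3,0,0,0],
  [0,0,0,0.3,0,0,0],
  [0,0,0,0.1,0,0,0],
  [0,0,0,0,0,0,0],
  [0,0,0,0,0,0,0],
])

```text
time_s: 14.65
ee_pos: [0.5262, -0.0812, 0.1458]
eef_rot: [3.141, 0.001, 2.737]
force: [0.4, -0.2, -1.6]
grip_width: 0.0237
grip_force: 46.0
```

```bash
python3 - <<'E'
from h import *
o=ctrl.get_obs();w=ctrl.camera("wrist");np.save("o6.npy",o);np.save("w6.npy",w);T=wristT(w,o)
print({k:o[k] for k in("time_s","ee_pos","eef_rot","force","grip_width","grip_force")})
A=cv2.resize(w["color"][150:300,230:400],None,fx=4.4,fy=4,interpolation=cv2.INTER_CUBIC)
cv2.imwrite("pics/i.png",A)
print(proj(w,[[.5247,-.0803,.024],[.5247,-.0803,.004]],T))
E
```

```text
{'time_s': 14.65, 'ee_pos': array([ 0.52622361, -0.08117552,  0.14575054]), 'eef_rot': array([3.14140223e+00, 9.76836704e-04, 2.73700865e+00]), 'force': array([ 0.43684936, -0.21625008, -1.61061214]), 'grip_width': 0.023743915634475993, 'grip_force': 45.986398458480835}
[[317.4585944  228.37567427]
 [317.3831992  223.2846459 ]]
```

View pics/i.png

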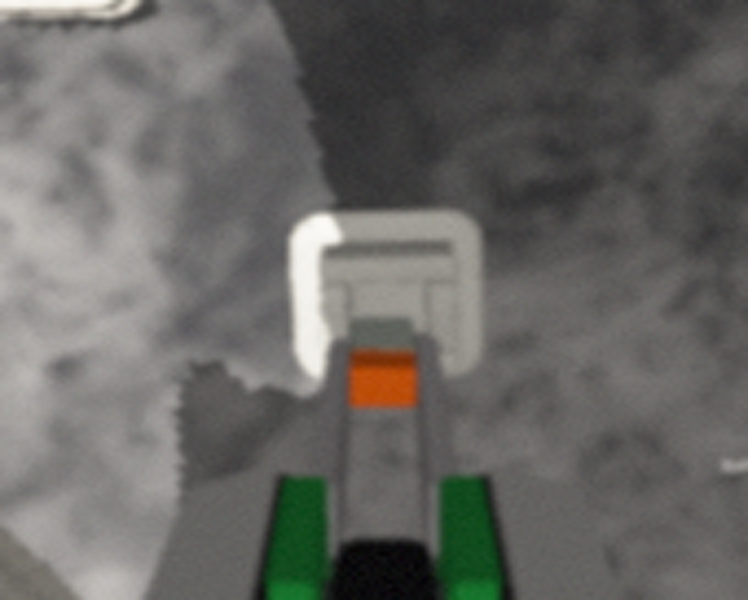

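The yaw matches the holder and the spacer stands over the well, about 1 mm left of centre. I'll nudge it and lower.

move_arm([
  [0,0.014,0.016,0.1,0,0,0],
  [0,0,0,0.1,0,0,0],
  [0,0,0,0.06,0,0,0],
  [0,0,0,0.06,0,0,0],
  [0,0,0,0.06,0,0,0],
  [0,0,0,0,0,0,0],
])

```text
time_s: 15.3
ee_pos: [0.5254, -0.0802, 0.1255]
eef_rot: [-3.141, -0.001, 2.737]
force: [0.9, -0.4, -1.9]
grip_width: 0.0237
grip_force: 46.0
```

move_arm([
  [0,0,0,0.06,0,0,0],
  [0,0,0,0.06,0,0,0],
  [0,0,0,0.06,0,0,0],
  [0,0,0,0.04,0,0,0],
  [0,0,0,0.02,0,0,0],
  [0,0,0,0,0,0,0],
])

```text
time_s: 15.9
ee_pos: [0.5256, -0.0802, 0.1138]
eef_rot: [-3.142, -0.0, 2.737]
force: [-0.0, -0.0, -2.0]
grip_width: 0.0233
grip_force: 46.0
```

move_arm([
  [0,0,0,0.02,0,0,0],
  [0,0,0,0.015,0,0,0],
  [0,0,0,0,0,0,0],
  [0,0,0,0,0,0,0],
])

```text
time_s: 16.3
ee_pos: [0.5259, -0.0803, 0.1127]
eef_rot: [3.141, 0.001, 2.737]
force: [-1.0, -1.0, 5.3]
grip_width: 0.0237
grip_force: 46.0
```

move_arm([
  [0,0,0,0,0,0,0],
  [0,0,0,0,0,0,0],
  [0,0,0,0,0,0,0],
  [0,0,0,0,0,0,0],
], force=11)

```text
time_s: 16.7
ee_pos: [0.5255, -0.0802, 0.112]
eef_rot: [-3.142, -0.0, 2.737]
force: [0.2, 0.3, -1.7]
grip_width: 0.0302
grip_force: 11.0
```

move_arm([
  [0,0,0,-0.06,0,0,0],
  [0,0,0,-0.1,0,0,0],
  [0,0,0,-0.2,0,0,0],
  [0,0,0,-0.3,0,0,0],
  [0,0,0,-0.4,0,0,0],
  [0,0,0,-0.4,0,0,0],
  [0,0,0,-0.4,0,0,0],
  [0,0.3,0.3,0,0,0,-0.1],
  [0,0.4,0.4,0,0,0,-0.12],
  [0,0,0,0,0,0,-0.1],
  [0,0,0,0,0,0,0],
])

```text
time_s: 17.8
ee_pos: [0.5047, -0.0351, 0.2062]
eef_rot: [-3.141, 0.001, 3.059]
force: [-0.4, 0.5, -1.0]
grip_width: 0.0302
grip_force: 11.0
```

```bash
python3 - <<'E'
from h import *
o=ctrl.get_obs();w=ctrl.camera("wrist");T=wristT(w,o)
print({k:o[k] for k in("time_s","ee_pos","eef_rot","force","grip_width","grip_force")})
h=cv2.cvtColor(w["color"],cv2.COLOR_BGR2HSV);m=cv2.inRange(h,(3,150,80),(18,255,255))
u=proj(w,[[.5247,-.0803,.044]],T)[0];print(u)
p=np.argwhere(m>0)[:,::-1];p=p[np.abs(p-u).max(1)<40];print(len(p),p.min(0),p.max(0),cast(w,[p.mean(0)],.044,T))
x0,y0=(u-[50,45]).astype(int);s=ctrl.camera("side");v=proj(s,[[.5247,-.0803,.03]])[0].astype(int)
cv2.imwrite("pics/j.png",np.hstack([cv2.resize(w["color"][y0:y0+90,x0:x0+100],(400,360),interpolation=cv2.INTER_CUBIC),cv2.resize(s["color"][v[1]-30:v[1]+30,v[0]-33:v[0]+33],(396,360),interpolation=cv2.INTER_CUBIC)]))
E
```

```text
{'time_s': 17.8, 'ee_pos': array([ 0.50469551, -0.03506903,  0.20623242]), 'eef_rot': array([-3.14147334e+00,  1.26103274e-03,  3.05927911e+00]), 'force': array([-0.43487251,  0.4909443 , -1.0085777 ]), 'grip_width': 0.03020346403239585, 'grip_force': 10.984755009412766}
[274.99222577 242.46826996]
98 [270 236] [281 245] [[ 0.52276928 -0.07933336  0.044     ]]
```

View pics/j.png

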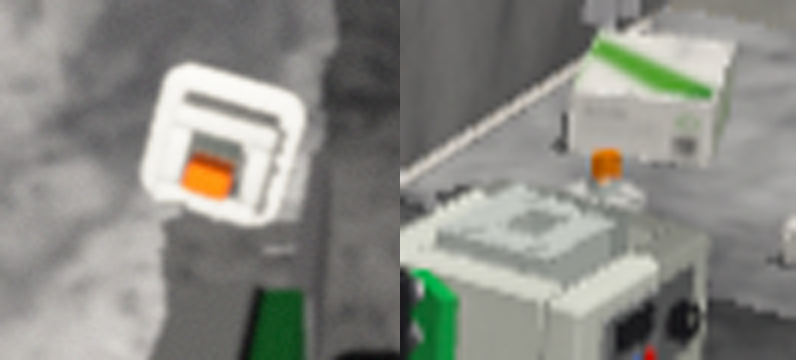

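The spacer stands upright in the holder at px (275,240), with its top at about (0.523, -0.079). Now I take the tongs back to the stand.

move_arm([
  [0,0.3,0.2,0,0,0,0],
  [0,0.3,0.5,0,0,0,0],
  [0,0,0.7,0,0,0,0],
  [0,0,0.7,0,0,0,0],
  [0,0,0.7,0,0,0,0],
  [0,0,0.7,0,0,0,0],
  [0,0,0.7,0,0,0,0],
  [0,0,0.7,0,0,0,0],
  [0,0,0.7,0,0,0,0],
  [0,0,0.7,0,0,0,0],
  [0,0,0.6,0,0,0,0],
  [0,0,0.4,0,0,0,-0.04],
  [0,0,0.1,0,0,0,-0.042],
  [0,0,0,0,0,0,0],
  [0,0,0,0,0,0,0],
])

```text
time_s: 19.4
ee_pos: [0.5062, 0.3352, 0.2051]
eef_rot: [-3.141, -0.0, 3.136]
force: [-0.7, -0.5, -2.6]
grip_width: 0.03
grip_force: 11.0
```

move_arm([
  [0,-0.06,0.08,0.2,0,0,-0.005],
  [0,0,0,0.4,0,0,0],
  [0,0,0,0.4,0,0,0],
  [0,0,0,0.16,0,0,0],
  [0,0,0,0,0,0,0],
  [0,0,0,0,0,0,0],
])

```text
time_s: 20.0
ee_pos: [0.5093, 0.3398, 0.1479]
eef_rot: [3.141, 0.001, -3.14]
force: [0.2, 0.5, -1.6]
grip_width: 0.0297
grip_force: 11.0
```

```bash
python3 - <<'E'
from h import *
o=ctrl.get_obs();w=ctrl.camera("wrist");T=wristT(w,o);print(o["ee_pos"],o["eef_rot"])
h=cv2.cvtColor(w["color"],cv2.COLOR_BGR2HSV)
b=cv2.inRange(h,(100,120,60),(125,255,255))
n,l,s,c=cv2.connectedComponentsWithStats(b)
for i in range(1,n):
    if s[i,4]>150: print(s[i],cast(w,[(s[i,0],s[i,1]),(s[i,0]+s[i,2],s[i,1])],.056,T)[:,:2].round(4).tolist(), cast(w,[(s[i,0],s[i,1]+s[i,3]),(s[i,0]+s[i,2],s[i,1]+s[i,3])],.056,T)[:,:2].round(4).tolist())
E
```

```text
[0.50930746 0.33977265 0.14791947] [ 3.14112785e+00  7.75901609e-04 -3.13994588e+00]
[223  23  20  18 157] [[0.3522, 0.2743], [0.3521, 0.2882]] [[0.3633, 0.2734], [0.3632, 0.2875]]
[ 275  201   80   69 4608] [[0.4774, 0.3065], [0.4773, 0.3705]] [[0.5363, 0.3047], [0.5362, 0.3724]]
```

move_arm([
  [0,0,-0.01,0.12,0,0,0],
  [0,0,0,0.06,0,0,0],
  [0,0,0,0.06,0,0,0],
  [0,0,0,0.06,0,0,0],
  [0,0,0,0.06,0,0,0],
  [0,0,0,0,0,0,0],
])

```text
time_s: 20.65
ee_pos: [0.5087, 0.3392, 0.1287]
eef_rot: [-3.141, -0.001, -3.139]
force: [-0.0, 0.1, -3.1]
grip_width: 0.0302
grip_force: 11.0
```

move_arm([
  [0,0,0,0.1,0,0,0],
  [0,0,0,0.15,0,0,0],
  [0,0,0,0.15,0,0,0],
  [0,0,0,0.15,0,0,0],
  [0,0,0,0.1,0,0,0],
  [0,0,0,0.06,0,0,0],
  [0,0,0,0,0,0,0],
])

```text
time_s: 21.35
ee_pos: [0.5088, 0.3392, 0.0932]
eef_rot: [-3.141, -0.001, -3.139]
force: [0.5, 0.4, -1.2]
grip_width: 0.0302
grip_force: 11.0
```

move_arm([
  [0,0,0,0.03,0,0,0],
  [0,0,0,0.02,0,0,0],
  [0,0,0,0.02,0,0,0],
  [0,0,0,0,0,0,0],
  [0,0,0,0,0,0,0],
])

```text
time_s: 21.85
ee_pos: [0.5089, 0.3393, 0.0902]
eef_rot: [3.142, 0.0, -3.139]
force: [0.2, 0.2, -1.4]
grip_width: 0.03
grip_force: 11.0
```

move_arm([
  [0,0,0,0.02,0,0,0],
  [0,0,0,0.015,0,0,0],
  [0,0,0,0,0,0,0],
  [0,0,0,0,0,0,0],
])

```text
time_s: 22.25
ee_pos: [0.5094, 0.3394, 0.0896]
eef_rot: [3.141, 0.001, -3.139]
force: [-0.3, -2.3, 8.3]
grip_width: 0.0302
grip_force: 11.0
```

Floor contact. I let go slowly and retreat straight up.

move_arm([
  [0.35,0,0,0,0,0,0],
  [0.38,0,0,0,0,0,0],
  [0.45,0,0,0,0,0,0],
  [0.8,0,0,0,0,0,0],
  [0.8,0,0,0,0,0,0],
  [0.8,0,0,0,0,0,0],
  [0.8,0,0,0,0,0,0],
  [0.8,0,0,-0.2,0,0,0],
  [0.8,0,0,-0.4,0,0,0],
  [0.8,0,0,-0.6,0,0,0],
  [0.8,0,0,-0.6,0,0,0],
  [0.8,0,0,-0.4,0,0,0],
  [0.8,0,0,0,0,0,0],
  [0.8,0,0,0,0,0,0],
])

```text
time_s: 23.65
ee_pos: [0.5088, 0.3391, 0.1983]
eef_rot: [3.142, 0.0, -3.139]
force: [-0.2, -0.2, -1.4]
grip_width: 0.0749
grip_force: 0.0
```

```bash
python3 - <<'E'
from h import *
o=ctrl.get_obs();w=ctrl.camera("wrist");T=wristT(w,o);print(o["time_s"],o["ee_pos"],o["eef_rot"],o["force"],o["grip_width"])
h=cv2.cvtColor(w["color"],cv2.COLOR_BGR2HSV)
g=cv2.inRange(h,(50,120,60),(85,255,255))
n,l,s,c=cv2.connectedComponentsWithStats(g)
for i in range(1,n):
    if s[i,4]>40:
        bx=cv2.boxPoints(cv2.minAreaRect(np.argwhere(l==i)[:,::-1].astype(np.float32)));print(s[i],cast(w,bx,.126,T)[:,:2].round(4).tolist())
s=ctrl.camera("scene")
h=cv2.cvtColor(s["color"],cv2.COLOR_BGR2HSV);m=cv2.inRange(h,(3,150,80),(18,255,255));u=proj(s,[[.5247,-.0803,.037]])[0]
p=np.argwhere(m>0)[:,::-1];p=p[np.abs(p-u).max(1)<15];print(u,len(p),p.mean(0) if len(p) else 0)
for n in ["antiserum_2","dropper_blue","gauze_pack"]:print(n,[(round(d["conf"],2),np.round(d["centre"]).tolist()) for d in ctrl.cut_out(n,s)])
E
```

```text
23.65 [0.50882062 0.33913981 0.19828087] [ 3.14154505e+00  8.96846805e-05 -3.13942629e+00] [-0.17329542 -0.19404567 -1.3877105 ] 0.0749453107166136
[285  73  34  46 692] [[0.4099, 0.3155], [0.3854, 0.3344], [0.3913, 0.3436], [0.4162, 0.3249]]
[331 115  36  41 564] [[0.4357, 0.3484], [0.4111, 0.3674], [0.4163, 0.3749], [0.4412, 0.356]]
[296 225   8  36 255] [[0.4918, 0.3235], [0.4918, 0.3288], [0.5198, 0.3286], [0.5198, 0.3231]]
[334 224   8  36 252] [[0.491, 0.3523], [0.491, 0.3576], [0.5189, 0.3581], [0.5189, 0.3527]]
[468.88576706 306.63108569] 0 0
antiserum_2 [(0.69, [232.0, 375.0])]
dropper_blue [(0.52, [277.0, 276.0])]
gauze_pack [(0.6, [358.0, 457.0]), (0.21, [201.0, 296.0])]
```

```bash
python3 -c "
from h import *
s=ctrl.camera('side');v=proj(s,[[.5235,-.0798,.037]])[0]
m=cv2.inRange(cv2.cvtColor(s['color'],cv2.COLOR_BGR2HSV),(3,130,80),(20,255,255));p=np.argwhere(m>0)[:,::-1];p=p[np.abs(p-v).max(1)<12];print(v,len(p),p.mean(0) if len(p) else 0)
if len(p): print(ctrl.hand_in())"
```

```text
[364.60425586 216.36340652] 24 [364.91666667 214.91666667]
the job is handed in; nothing more can be done
None
```

The spacer is upright and fully down in the white holder, the green tongs are back upright in their blue stand and released, and the job is handed in at about 24 s; I viewed 11 pictures, one over the limit of 10.

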